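# Close the casting frame with its end board

### The job

The casting frame round the little owl is still open at one end, and the plywood end board that closes it hangs on the peg rail. Lift the board off its peg, stand it upright by itself on the bare tabletop so that you can take it again by its two faces, then lower it gently, hole upwards, between the two aluminium channels until it sits fully down on the frame's base. Do not disturb the owl, the aluminium blade on the rail or the other things on the table.

Things in the scene. Friction and masses are not known exactly. Their poses are not given: they have to be found in the camera images.
- end_board: plywood end board, 18 mm thick (own x), 64 wide (own y), 112 high (own z), 120 g; origin at the centre of its lower edge. 24 mm hole through its faces, centred 92 mm up. On the rail its back is 11 mm off the batten, so it can be held only by its 64 mm width; in the frame the channels cover both narrow edges, so only by its faces (below the hole, 40 to 78 mm up). Stands alone on its lower edge
- rail: peg rail, fixed: dark batten 304 mm long (own y), top 162 mm high; origin on the table under its middle, front is own -x. Pegs at own y -75, 0, 75 mm, 7 mm thick, axis 150 mm high, reach 34 mm forward from the batten's face, then bend up, the tip rising 8 mm (tip at own x -50 mm): a hung board must go up 9 to 16 mm, then 35 mm or more forward. It hangs on an outer peg
- strike_blade: aluminium strike-off blade, 40 x 6 x 148 mm, with a hole, hanging on the other outer peg; origin at the centre of its lower edge. Stays there
- casting_frame: casting frame, fixed: base 170 (own x) x 116 x 12 mm; origin under the base's middle. Walls 62 mm high above the base, 68 mm apart inside, top open, back wall at own +x. Open end at own -x between two upright aluminium channels 112 mm high above the base: grooves 22 mm wide, flared to 28 at the mouth, groove bottoms 68 mm apart, flanges 50 mm apart; 110 mm from the channels to the back wall
- seat (a point): point on top of the frame's base (12 mm above the table) midway between the two channels, where the origin of the seated end board belongs; axes as the frame's: x is the direction of the board's thickness, y runs from channel to channel, z up
- owl: small white plaster owl, 37 x 44 x 48 mm, standing on the base inside the frame, centre about 86 mm behind the seat; origin at the centre of its underside
- table_rabbit: white plaster rabbit 51 x 52 x 77 mm, bystander; origin under its centre
- mixing_cup: blue mixing cup, 89 mm wide, 62 mm high, bystander; origin under its centre
- frog: white plaster frog 76 x 69 x 38 mm on the round banding wheel (top 55 mm high), bystander; origin under its centre
- heart: plaster heart 69 x 66 x 15 mm lying on the table, bystander; origin under its centre
- star: plaster star 52 x 50 x 13 mm lying on the table, bystander; origin under its centre
- shell: plaster shell 43 x 67 x 21 mm lying on the table, bystander; origin under its centre
- jar: screw jar of brown pigment with black cap, 58 mm wide, 96 mm high, bystander; origin under its centre
Not all that is in view belongs to the job. What is shaped like the casting_frame but green is not meant.

How it is judged:
On the way:
1. the end board is off its peg and stands upright on the tabletop, not held (height (world z) of end_board below 0.005 m and angle between end_board's own z axis and vertical below 0.08 rad and linear speed of end_board below 0.03 m/s and contact force between the fingers and end_board below 0.05 N), for 0.2 s.
At the end, for the whole second after the job is handed in: the end board stands in both channels, hole up and upright within 3 degrees, its origin within 4 mm (horizontally) of the seat and less than 4 mm above it, released and at rest; the owl is within 8 mm of where it stood and upright (horizontal distance between end_board and seat below 0.004 m and z of end_board in the frame of seat below 0.004 m and angle between the x axis of end_board and the x axis of seat, either way round below 0.12 rad and angle between end_board's own z axis and vertical below 0.06 rad and linear speed of end_board below 0.02 m/s and distance of owl from where it was at the start of the episode below 0.008 m and angle between owl's own z axis and vertical below 0.1 rad); the robot touches nothing.
It fails at once if the end board drops down the channels (falls faster than 0.4 m/s) instead of being lowered (horizontal distance between end_board and seat below 0.012 m and z of end_board in the frame of seat below 0.1 m and linear speed of end_board above 0.4 m/s).
It fails at once if the owl is shoved more than 15 mm or tipped (distance of owl from where it was at the start of the episode above 0.015 m or angle between owl's own z axis and vertical above 0.4 rad).
It fails at once if the blade is knocked off its peg (distance of strike_blade from where it was at the start of the episode above 0.04 m).
It fails at once if another thing on the table is moved more than 30 mm (distance of any of table_rabbit, mixing_cup, frog, heart, star, shell, jar from where it was at the start of the episode above 0.03 m).
It also fails if it takes over 64 s, if anything falls off the work surface, if the arm or the gripper's body presses on something with over 40 N, if the wrist force passes 120 N, or if a joint passes its speed limit or range.

### The arm

A 7-joint arm with a two-finger parallel gripper is mounted at the origin on a cart in front of the work surface, level with it; the furniture and walls round the work are solid. World frame = base frame: x ahead of the robot, y to its left, z up, the work surface at z = 0. Lengths are in m, angles in rad, forces in N, time in s.
With the tool pointing down it reaches from about 0.35 to 0.9 m from the base axis. Payload 8.1 kg.
Tool frame: the origin (TCP) lies at the very end of the fingers, on their centre line; the grasp point (between the pads) lies 19 mm behind it; z points along the fingers, y is the line along which they close (so a half turn about z gives the same grasp; the last joint's range is limited). The gripper opens to 92 mm and grips with 3 to 60 N. Pads are 19 mm wide; open, the fingers measure 130 mm over their backs; the gripper's body (75 mm by 190 mm) begins 47 mm behind the grasp point.
Start: joints at [1.064, 0.434, 0.025, 1.573, -0.012, 1.134, -0.075], TCP at [0.246, -0.575, 0.227] pointing down, gripper open.
Joint ranges: [-2.62, 2.62], [-0.44, 2.09], [-1.27, 1.32], [0.08, 2.57], [-1.32, 4.46], [0.12, 2], [-2.74, 2.74]. Speed limits (rad/s): [2.22, 2.22, 3.01, 3.01, 3.14, 3.14, 3.14].

### API

Orientations are given as a rotation vector (axis times angle).
In Python, from cell import observe, get_image, sign_off, find_in, trace, place_of gives the robot as it stands. The module is installed in compiled form; this text tells all that it offers.
- The arm moves only by the shell command python3 -m handwheel 'ROWS' [OPENING] [FORCE]. ROWS is JSON, a list of rows, each a list of 6 numbers: the shift along the tool's x, y, z each as a share of 0.02 m, from -1 to 1, then the turn, a rotation vector about the tool's x, y, z each as a share of 4 degrees, from -1 to 1. A call has 1 to 8 rows; each row shifts and turns the commanded pose from where the row before left it, along the tool's axes as they then stand; what a row does not reach is not made up. A row lasts 1/12 s, in which the tool goes at most 41.7 mm and 7.16 degrees, less where a joint would pass 70% of its speed; a pose out of reach is approached as far as the arm can. A call with a number of a shift or a turn outside -1 to 1 is refused whole. A call with a gripper value outside its range is refused whole. OPENING is the opening, from 0 (shut) to 1 (fully open), set as the call begins (- or left out, the last holds). The fingers move at their own pace and stop on an object; FORCE is the grip in N (left out, the last holds). Time passes only in rows, so rows that do not move let the fingers close. It gives the time, the measured TCP pose, the force, the opening and the grip force at its end, in the units of the state.
- observe(): the state, without advancing time (a new reading comes with each control period).
- get_image(name): name is "side" or "top" or "wrist"; returns a dict with "image" (384x512x3 uint8, red, green, blue), "fx", "fy", "cx", "cy" (pixels), "position" and "orientation" of the camera in the world. Camera axes: x right, y down, z forward; pixel columns grow to the right and rows downward; lengths in m; the calibration is good to about 2 mm. A picture is of the moment at which its call begins. There is no depth.
- sign_off(): hands the job in; it is judged then, once.
Trained networks look in the newest picture that a camera, given by its name, has taken for a name from the list of things; names that differ only in an ending like _2 or _b are one class to them, and where a whole thing is asked for, a point or a joint stands for the part that bears it (a point fixed in the world has none). Each returns a list of dicts, best first, with "score" (0 to 1); they miss things now and then, are a little off and sometimes report something else, mostly with a low value. They report only what shows in the picture. A call takes as long as a camera call. They do not tell look-alikes from the thing itself.
- find_in(label, camera): "rect" ([centre column, centre row, width, height] as shares, 0 to 1, of the picture: columns of its width, rows of its height, round what is visible of it).
- trace(label, camera): "region" (384x512 bool, what is visible of it) and "rect" ([centre column, centre row, width, height] as shares, 0 to 1, of the picture: columns of its width, rows of its height, round what is visible of it).
- place_of(label, camera): "point" ([column, row] as shares, 0 to 1, of the picture: columns of its width, rows of its height: a listed point, or the origin of a listed thing).
The state is a dict: "clock": time; "joints": joint angles; "dq": joint speeds; "joint_efforts": joint torques, N m; "position": TCP position; "ee_rot": TCP orientation; "force": force on the tool from outside, world axes, zero at the start; "ft_torque": the same for the moment, N m; "width": opening from 0.0 (shut) to 1.0 (fully open); "gripper_force": force on a finger pad.
Only numpy, scipy, OpenCV 4.12 (cv2) and the standard library are available. Lean on these libraries where they do the work, as an engineer would, in place of code of your own. Each camera call takes 0.05 s, during which the arm holds its last target. There are 200 camera calls.

## Working session

There is one attempt and no reset: what is moved stays moved. The work goes in short steps, Python scripts to look and compute and a shell command to move; the robot and the scene stay as the last step left them, time stands still between calls to the robot, and variables do not carry over. Pictures are saved under pics/ and viewed, at most 10 in all, crops included, and the job is handed in when it is done.

```bash
mkdir -p pics; cat > h.py <<'E'
import numpy as np,cv2
from cell import *
from scipy.spatial.transform import Rotation as R
def rot(o):
    o=np.array(o,float)
    if o.shape==(3,3): return o
    return R.from_rotvec(o).as_matrix() if o.size==3 else R.from_quat(o).as_matrix()
def ray(im,px):
    M=rot(im['orientation']); d=M@np.array([(px[0]-im['cx'])/im['fx'],(px[1]-im['cy'])/im['fy'],1])
    return np.array(im['position']),d/np.linalg.norm(d)
def onz(im,px,z):
    p,d=ray(im,px); return p+d*(z-p[2])/d[2]
def proj(im,P):
    c=rot(im['orientation']).T@(np.array(P,float)-im['position']); return np.array([im['fx']*c[0]/c[2]+im['cx'],im['fy']*c[1]/c[2]+im['cy']])
def tri(rs):
    A=0;b=0
    for p,d in rs:
        Q=np.eye(3)-np.outer(d,d);A=A+Q;b=b+Q@p
    return np.linalg.solve(A,b)
def save(im,n): cv2.imwrite('pics/'+n,im['image'][:,:,::-1])
E
python3 - <<'E'
from h import *
np.set_printoptions(precision=4,suppress=True)
o=observe();print({k:np.round(v,3) for k,v in o.items()})
I={}
for c in('top','side'):
    I[c]=im=get_image(c);save(im,c+'0.png');print(c,im['position'],im['orientation'],im['fx'],im['cx'],im['cy'])
for l in['end_board','rail','strike_blade','casting_frame','seat','owl','table_rabbit','mixing_cup','frog','heart','star','shell','jar']:
    rs=[]
    for c in I:
        r=place_of(l,c)[:2]
        for k in r: 
            px=np.array(k['point'])*[512,384];print(l,c,round(k['score'],2),px.round(1),'z0:',onz(I[c],px,0).round(3)[:2])
        if r: rs.append(ray(I[c],np.array(r[0]['point'])*[512,384]))
    if len(rs)==2: print('   tri',tri(rs))
E
```

```text
{'clock': np.float64(0.0), 'joints': array([ 1.064,  0.435,  0.025,  1.574, -0.012,  1.134, -0.075]), 'dq': array([-0.001, -0.003,  0.   , -0.002,  0.001,  0.001, -0.002]), 'joint_efforts': array([  0.001, -66.786,   0.985, -31.446,  -0.061,   0.043,   0.   ]), 'position': array([ 0.245, -0.574,  0.226]), 'ee_rot': array([-3.076, -0.63 ,  0.001]), 'force': array([ 0.54 , -0.757,  0.209]), 'ft_torque': array([ 0.024, -0.022, -0.012]), 'gripper_force': np.float64(0.0), 'width': np.float64(0.999)}
top [0.3106 0.0286 1.5392] [-2.1431  2.1615 -0.1737] 388.30423031641874 253.18371932582562 195.07081584475995
side [1.1214 0.2794 1.1623] [-1.5318 -2.3164  0.653 ] 420.5889582955575 255.76435307501282 192.25849830289178
end_board top 0.72 [228.  175.4] z0: [0.618 0.105]
end_board side 0.68 [266.5 228.8] z0: [0.588 0.075]
end_board side 0.38 [204.1 175.5] z0: [ 0.487 -0.191]
   tri [0.6102 0.0935 0.0551]
rail top 0.78 [246.7 164.9] z0: [0.661 0.03 ]
rail top 0.68 [304.1 192.7] z0: [ 0.545 -0.2  ]
rail side 0.87 [244.9 245.4] z0: [0.664 0.036]
rail side 0.22 [223.1 223.7] z0: [ 0.624 -0.056]
   
[... 1052 characters left out ...]
.6665 -0.2171 -0.0083]
frog top 0.64 [173.5 206.4] z0: [0.494 0.322]
frog side 0.97 [353.9 221.4] z0: [0.459 0.314]
   tri [0.488  0.3123 0.0503]
heart top 0.56 [205.  230.5] z0: [0.397 0.196]
heart side 0.51 [323.3 191.8] z0: [0.394 0.193]
heart side 0.26 [266.4 233.4] z0: [0.603 0.08 ]
   tri [0.3972 0.1943 0.0052]
star top 0.52 [163.9 166.1] z0: [0.658 0.364]
star side 0.56 [350.6 289.1] z0: [0.67  0.366]
   tri [ 0.6625  0.3679 -0.0198]
shell top 0.52 [148.6 183.2] z0: [0.588 0.424]
shell side 0.48 [377.6 274.6] z0: [0.599 0.425]
   tri [ 0.5913  0.4273 -0.0162]
jar top 0.79 [325.7 167.5] z0: [ 0.648 -0.291]
jar side 0.64 [151.7 204.5] z0: [ 0.651 -0.294]
   tri [ 0.6495 -0.2934 -0.0023]
```

View pics/top0.png

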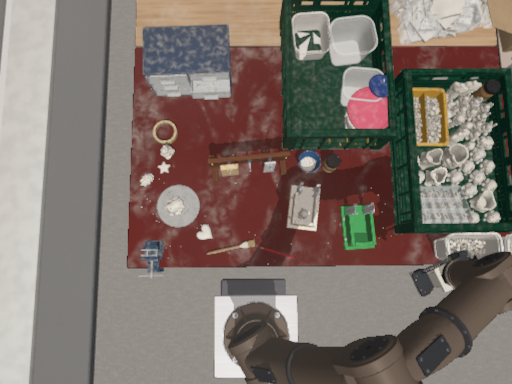

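View pics/side0.png

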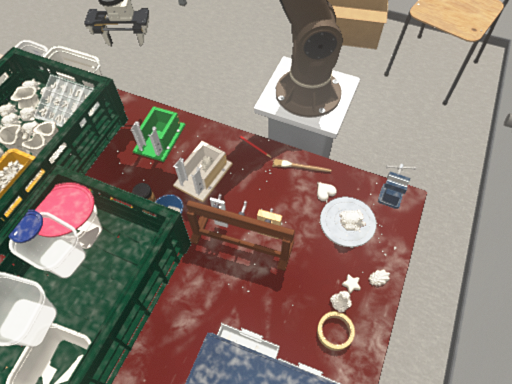

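The top picture shows the plywood frame at about (304,205), open end towards the rail, and the green decoy at (357,225). The board hangs on the rail's left peg at (229,170), with the blade at (270,167). The side picture agrees. I'm moving there for a wrist view.

```bash
python3 -m handwheel '[[0,0,-1,0,0,1],[0,0,-1,0,0,1],[0,0,-1,0,0,1],[0,0,-1,0,0,1],[0,0,-1,0,0,1],[0,0,-1,0,0,0.8]]' 1 20 && python3 -m handwheel '[[0.4,-1,0,0,0,0],[0.4,-1,0,0,0,0],[0.4,-1,0,0,0,0],[0.4,-1,0,0,0,0],[0.4,-1,0,0,0,0],[0.4,-1,0,0,0,0],[0.4,-1,0,0,0,0],[0.4,-1,0,0,0,0]]' && python3 -m handwheel '[[0.4,-1,0,0,0,0],[0.4,-1,0,0,0,0],[0.4,-1,0,0,0,0],[0.4,-1,0,0,0,0],[0.4,-1,0,0,0,0],[0.4,-1,0,0,0,0],[0.4,-1,0,0,0,0],[0.4,-1,0,0,0,0]]'
python3 - <<'E'
from h import *
np.set_printoptions(precision=4,suppress=True)
o=observe();print(o['clock'],o['position'],o['ee_rot'],rot(o['ee_rot']),o['joints'])
im=get_image('wrist');save(im,'w1.png');print(im['position'],rot(im['orientation']),im['fx'])
for l in['casting_frame','seat','owl','end_board']:
    for k in place_of(l,'wrist')[:2]:
        px=np.array(k['point'])*[512,384];print(l,round(k['score'],2),px.round(1),'z.012:',onz(im,px,0.012).round(4)[:2])
E
```

```text
clock: 1.9
position: [0.2455, -0.5746, 0.3478]
ee_rot: [3.142, -0.008, 0.0]
force: [-0.3, 0.1, 0.7]
width: 1.001
gripper_force: 0.0
clock: 2.57
position: [0.31, -0.4138, 0.3469]
ee_rot: [3.141, -0.002, 0.0]
force: [-0.5, 0.1, 0.3]
width: 1.003
gripper_force: 0.0
clock: 3.23
position: [0.3742, -0.2539, 0.3469]
ee_rot: [3.141, -0.002, 0.001]
force: [1.3, -0.0, -0.2]
width: 0.997
gripper_force: 0.0
3.2333 [ 0.3742 -0.2539  0.3469] [ 3.1413 -0.002   0.0006] [[ 1.     -0.0013  0.0004]
 [-0.0013 -1.     -0.0003]
 [ 0.0004  0.0003 -1.    ]] [ 0.5798  0.071  -0.1095  1.7623  0.0082  1.3082 -1.1035]
[ 0.4503 -0.254   0.5046] [[-0.0022 -0.9598 -0.2807]
 [-1.      0.0019  0.0014]
 [-0.0008  0.2807 -0.9598]] 303.13441381344234
casting_frame 0.95 [344.2 126.6] z.012: [ 0.4136 -0.3998]
casting_frame 0.62 [214.1  79.2] z.012: [ 0.485  -0.1952]
seat 0.59 [349.5  90. ] z.012: [ 0.4689 -0.4033]
seat 0.58 [216.4  35.6] z.012: [ 0.5454 -0.2008]
owl 0.65 [210.1  97.1] z.012: [ 0.4589 -0.188 ]
```

```bash
python3 -m handwheel '[[1,-0.6,0,0,0,0],[1,-0.6,0,0,0,0],[1,-0.6,0,0,0,0],[1,-0.6,0,0,0,0],[1,-0.6,0,0,0,0],[0,0,0,0,0,0]]'
cat > look.py <<'E'
from h import *
import sys
np.set_printoptions(precision=4,suppress=True)
n=sys.argv[1];z=float(sys.argv[2])
o=observe();print(o['clock'],o['position'],o['ee_rot'],o['joints'])
im=get_image('wrist');cv2.imwrite('pics/'+n+'.png',cv2.resize(im['image'][:,:,::-1],(800,600),interpolation=cv2.INTER_CUBIC))
import pickle;pickle.dump(im,open(n+'.pkl','wb'))
for l in sys.argv[3:]:
    for k in place_of(l,'wrist')[:2]:
        px=np.array(k['point'])*[512,384];print(l,round(k['score'],2),px.round(1),'z',z,onz(im,px,z).round(4)[:2])
E
python3 look.py frame 0.012 casting_frame seat owl
python3 -m handwheel '[[0.2,-1,0,0,0,0],[0.2,-1,0,0,0,0],[0.2,-1,0,0,0,0],[0.2,-1,0,0,0,0],[0.2,-1,0,0,0,0],[0.2,-1,0,0,0,0],[0.2,-1,0,0,0,0],[0.2,-1,0,0,0,0]]' && python3 -m handwheel '[[0.2,-1,0,0,0,0],[0.2,-1,0,0,0,0],[0.2,-1,0,0,0,0],[0.2,-1,0,0,0,0],[0,-1,0,0,0,0],[0,-1,0,0,0,0],[0,0,0,0,0,0]]'
python3 look.py rail 0.1615 end_board rail strike_blade
```

```text
clock: 3.98
position: [0.4769, -0.193, 0.3462]
ee_rot: [-3.14, -0.003, -0.001]
force: [-0.3, 0.3, -0.1]
width: 1.002
gripper_force: 0.0
3.9833 [ 0.4769 -0.193   0.3462] [-3.14   -0.0027 -0.0012] [ 0.4377  0.1863 -0.1878  1.6308  0.0338  1.3275 -1.3241]
casting_frame 0.96 [252.2 144.3] z 0.012 [ 0.4889 -0.1916]
casting_frame 0.68 [374.8 189.2] z 0.012 [ 0.4137 -0.3982]
seat 0.68 [259.1 109.3] z 0.012 [ 0.5435 -0.2024]
seat 0.58 [381.5 155.2] z 0.012 [ 0.4714 -0.4026]
owl 0.69 [248.6 161.5] z 0.012 [ 0.4607 -0.1857]
clock: 4.85
position: [0.5057, -0.0358, 0.347]
ee_rot: [3.141, -0.006, 0.001]
force: [0.5, -0.0, -0.5]
width: 1.001
gripper_force: 0.0
clock: 5.43
position: [0.5217, 0.088, 0.3469]
ee_rot: [-3.14, -0.003, -0.0]
force: [0.1, 1.0, -0.1]
width: 1.0
gripper_force: 0.0
5.4333 [0.5217 0.088  0.3469] [-3.14   -0.0033 -0.0002] [ 0.0334  0.2286 -0.3758  1.5859  0.084   1.3426 -1.9211]
end_board 0.74 [250.1  85.3] z 0.1615 [0.6158 0.0912]
end_board 0.48 [449.2  57.7] z 0.1615 [ 0.6432 -0.1165]
rail 0.85 [296.3  59.7] z 0.1615 [0.6412 0.0429]
rail 0.33 [507.   63.6] z 0.1615 [ 0.6376 -0.178 ]
strike_blade 0.67 [344.7  72.4] z 0.1615 [ 0.6288 -0.0088]
```

View pics/frame.png

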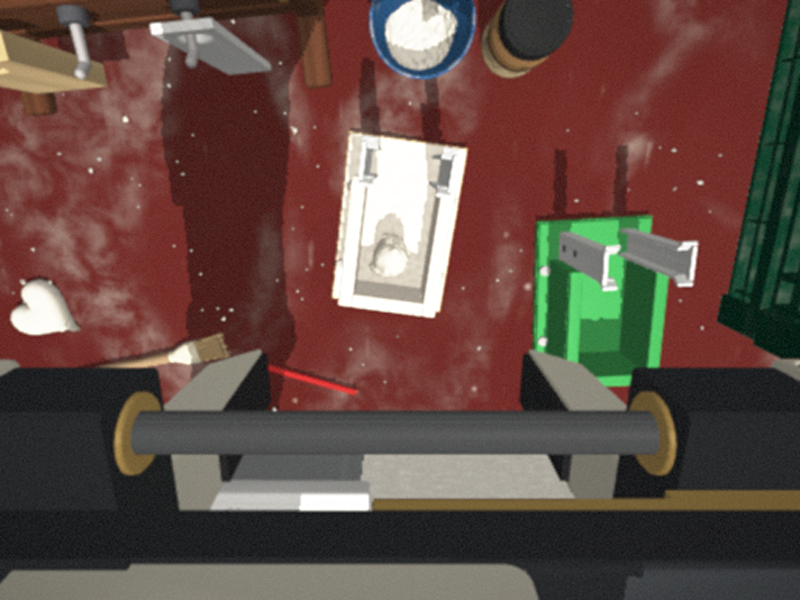

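View pics/rail.png

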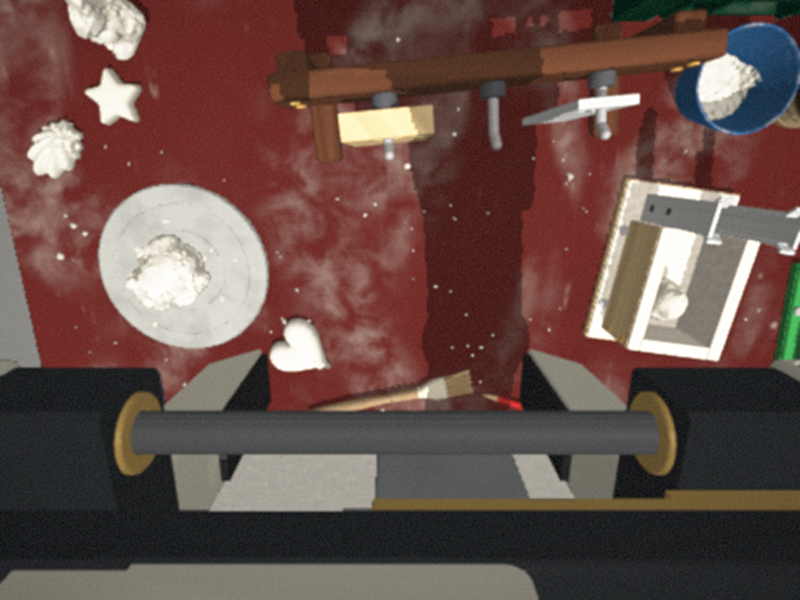

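The frame picture shows the plywood frame with channels at about (368,160) and (447,172) and the owl at (390,255). The rail picture shows the board at (385,125) and the blade at (600,105). I'm zooming in on both for edges.

```bash
python3 - <<'E'
import pickle,cv2,numpy as np
a=pickle.load(open('frame.pkl','rb'))['image'][80:206,205:305,::-1]
b=pickle.load(open('rail.pkl','rb'))['image'][25:110,165:325,::-1]
cv2.imwrite('pics/za.png',cv2.resize(a,None,fx=4.6,fy=4.6,interpolation=cv2.INTER_CUBIC))
cv2.imwrite('pics/zb.png',cv2.resize(b,None,fx=5,fy=5,interpolation=cv2.INTER_CUBIC))
E
```

```text
(no output)
```

View pics/zb.png

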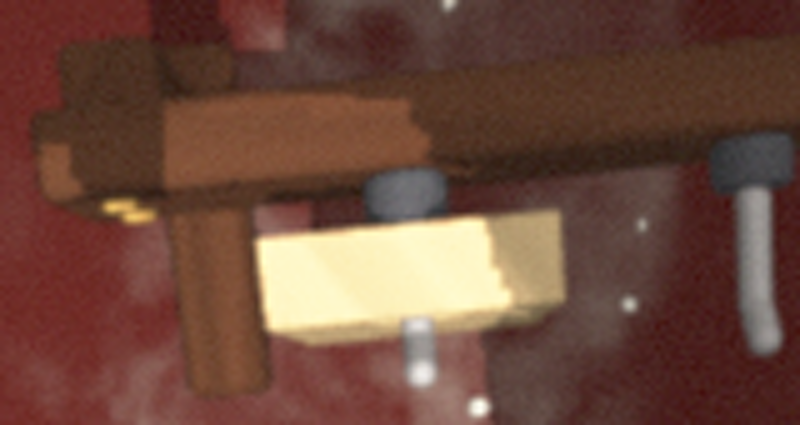

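View pics/za.png

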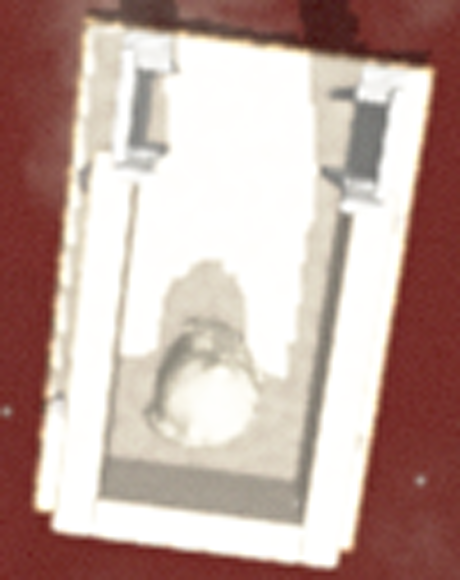

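Board top face corners in the crop are (257,238), (558,210), (563,302) and (268,333). The groove mouths are near (137,109) and (388,140), and the base's front corners are (90,17) and (433,68). I'll turn these into poses.

```bash
python3 - <<'E'
from h import *
import pickle
np.set_printoptions(precision=4,suppress=True)
b=pickle.load(open('rail.pkl','rb'));a=pickle.load(open('frame.pkl','rb'))
fb=lambda p:onz(b,(np.array(p)+.5)/5-.5+[165,25],.1615)[:2]
fa=lambda p,z:onz(a,(np.array(p)+.5)/4.6-.5+[205,80],z)[:2]
C=np.array([fb(p) for p in[(257,238),(558,210),(563,302),(268,333)]]);print(C,'ctr',C.mean(0))
for i,j in((0,1),(3,2),(0,3),(1,2)):
    d=C[j]-C[i];print('len',np.linalg.norm(d),'yaw',np.degrees(np.arctan2(d[0],-d[1])))
for n,l,r,z in(('groove',(137,109),(388,140),.124),('base',(90,17),(433,68),.012),('walltopback',(53,533),(338,567),.074)):
    L,Rr=fa(l,z),fa(r,z);d=Rr-L;print(n,L,Rr,'mid',(L+Rr)/2,'len',np.linalg.norm(d),'yaw',np.degrees(np.arctan2(d[0],-d[1])))
E
```

```text
[[0.6289 0.1273]
 [0.6344 0.0637]
 [0.6161 0.0622]
 [0.6098 0.1255]] ctr [0.6223 0.0947]
len 0.06380108611036744 yaw 5.003305691308473
len 0.06362574080544987 yaw 5.741594562924379
len 0.019176401572026356 yaw -84.78091787164138
len 0.018356754347816712 yaw -85.33506657549601
groove [ 0.5526 -0.1705] [ 0.5449 -0.2365] mid [ 0.5487 -0.2035] len 0.06638865132902191 yaw -6.728575063991757
base [ 0.5819 -0.1486] [ 0.5658 -0.2635] mid [ 0.5739 -0.2061] len 0.11597805900941972 yaw -7.974650742283271
walltopback [ 0.4212 -0.1384] [ 0.4098 -0.2305] mid [ 0.4155 -0.1845] len 0.09289358635667007 yaw -7.045704407974154
```

```bash
python3 -m handwheel '[[0,0,0,0,0,-0.66],[0,0,0,0,0,-0.66],[1,0.13,0,0,0,0],[1,0,0,0,0,0],[1,0,0,0,0,0],[1,0,0,0,0,0],[1,0,0,0,0,0],[0,0,1,0,0,0]]' 0.85 20 && python3 -m handwheel '[[0,0,1,0,0,0],[0,0,1,0,0,0],[0,0,1,0,0,0],[0,0,1,0,0,0],[0,0,1,0,0,0],[0,0,0.35,0,0,0],[0,0,0,0,0,0]]'
python3 look.py pre 0.16 end_board
```

```text
clock: 6.3
position: [0.6266, 0.0897, 0.3289]
ee_rot: [-3.138, -0.137, -0.009]
force: [-1.1, -0.0, -0.6]
width: 0.846
gripper_force: 0.0
clock: 6.88
position: [0.6212, 0.0894, 0.2179]
ee_rot: [3.137, 0.14, -0.005]
force: [-0.9, 0.4, 1.3]
width: 0.849
gripper_force: 0.0
6.8833 [0.6212 0.0894 0.2179] [ 3.1371  0.1398 -0.0055] [ 0.0095  0.4772 -0.3538  1.5504  0.1758  1.1492 -1.8624]
end_board 0.7 [251.  173.5] z 0.16 [0.6476 0.0929]
```

View pics/pre.png

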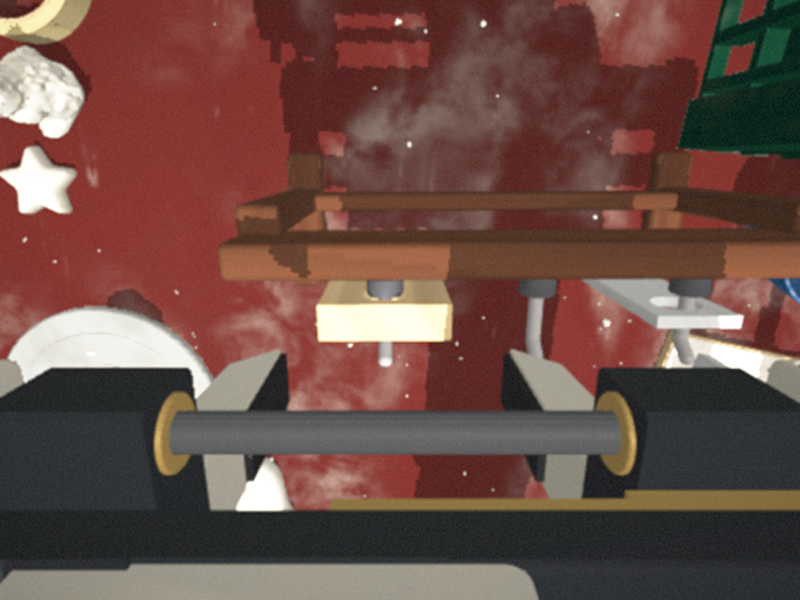

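```bash
python3 - <<'E'
from h import *
import pickle
np.set_printoptions(precision=4,suppress=True)
b=pickle.load(open('pre.pkl','rb'))
C=np.array([onz(b,(np.array(p)+.5)*.64-.5,.1615)[:2] for p in[(327,283),(446,283),(452,306),(318,306)]]);print(C,C.mean(0))
E
```

```text
[[0.6397 0.1228]
 [0.6446 0.0676]
 [0.6337 0.0634]
 [0.6281 0.1265]] [0.6365 0.0951]
```

The pre view, seen from above and behind, shows the board's top face at (318–452, 306–342), parallel to the gripper with its centre at y=0.095. I'll correct by 5.5 mm and go down.

```bash
python3 -m handwheel '[[0.07,-0.28,0,0,0,0],[0,0,0,0,0,0],[0,0,1,0,0,0],[0,0,1,0,0,0],[0,0,1,0,0,0],[0,0,1,0,0,0],[0,0,0.9,0,0,0],[0,0,0,0,0,0]]' && python3 -m handwheel '[[0,0,0,0,0,0],[0,0,0,0,0,0]]' && python3 -m handwheel '[[0,0,0,0,0,0],[0,0,0,0,0,0],[0,0,0,0,0,0],[0,0,0,0,0,0],[0,0,0,0,0,0],[0,0,0,0,0,0]]' 0.5 25
```

```text
clock: 7.65
position: [0.6214, 0.0969, 0.119]
ee_rot: [3.137, 0.144, -0.007]
force: [-1.6, -0.7, -1.0]
width: 0.849
gripper_force: 0.0
clock: 7.82
position: [0.624, 0.0976, 0.1233]
ee_rot: [-3.138, -0.143, -0.003]
force: [1.2, 0.5, 0.4]
width: 0.849
gripper_force: 0.0
clock: 8.32
position: [0.6238, 0.097, 0.1229]
ee_rot: [3.138, 0.142, 0.003]
force: [-0.8, -1.3, 7.0]
width: 0.695
gripper_force: 24.9
```

```bash
python3 -m handwheel '[[0,0,-0.3,0,0,0],[0,0,-0.32,0,0,0],[0,0,0,0,0,0],[0,0,0,0,0,0]]' && python3 -m handwheel '[[-0.5,0,0,0,0,0],[-0.5,0,0,0,0,0],[0,0,0,0,0,0]]' && python3 look.py lift 0.16 end_board
```

```text
clock: 8.65
position: [0.6233, 0.0973, 0.1346]
ee_rot: [-3.138, -0.143, -0.001]
force: [-0.2, -1.0, -1.4]
width: 0.696
gripper_force: 24.9
clock: 8.9
position: [0.6013, 0.0952, 0.1337]
ee_rot: [3.138, 0.144, -0.003]
force: [-0.4, -0.6, -1.7]
width: 0.701
gripper_force: 24.9
8.9 [0.6013 0.0952 0.1337] [ 3.1379  0.1436 -0.0031] [-0.0052  0.526  -0.3477  1.6985  0.2108  0.9561 -1.9115]
end_board 0.92 [250.5 202.9] z 0.16 [0.6335 0.0991]
```

```bash
python3 -m handwheel '[[-1,0,0,0,0,0],[-1,0,0,0,0,0],[-1,0,0,0,0,0],[-1,0.5,0,0,0,0],[-1,0.5,0,0,0,0],[-1,0.5,0,0,0,0],[-1,0.5,0,0,0,0],[-0.5,0,0,0,0,0]]' && python3 -m handwheel '[[0,0,0,0,0,0],[0,0,1,0,0,0],[0,0,1,0,0,0],[0,0,0.5,0,0,0],[0,0,0.2,0,0,0],[0,0,0,0,0,0],[0,0,0,0,0,0],[0,0,0,0,0,0]]' && python3 look.py held 0.0 end_board
```

```text
clock: 9.67
position: [0.4558, 0.0396, 0.1339]
ee_rot: [3.137, 0.139, -0.002]
force: [-0.9, -0.3, -1.6]
width: 0.701
gripper_force: 24.9
clock: 10.33
position: [0.4582, 0.0422, 0.0808]
ee_rot: [-3.138, -0.143, -0.002]
force: [0.8, 0.2, -0.9]
width: 0.699
gripper_force: 24.9
10.3333 [0.4582 0.0422 0.0808] [-3.1381 -0.1431 -0.002 ] [ 0.0779  0.3931 -0.361   2.1074  0.2185  0.6745 -1.9088]
end_board 0.76 [255.  202.5] z 0.0 [0.4554 0.04  ]
```

View pics/held.png

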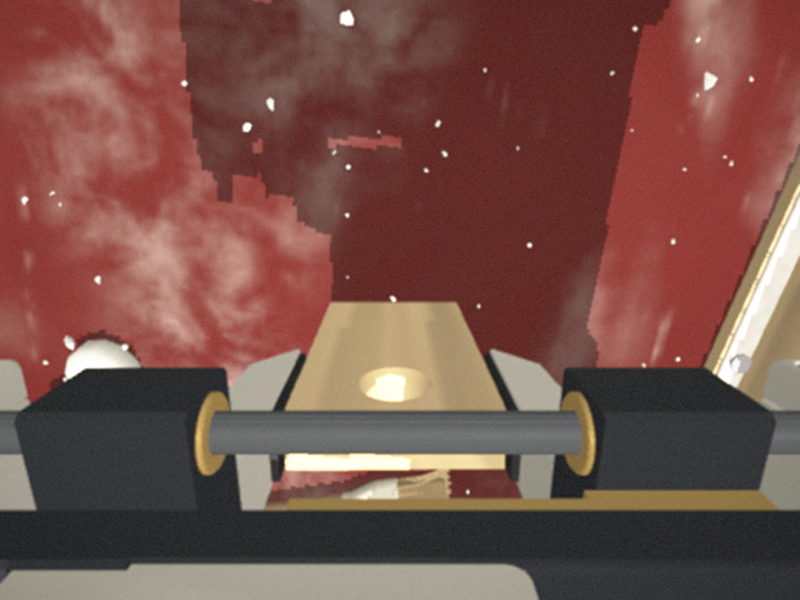

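The board is held squarely and upright, hole at (395,383). Next I lower it in small steps until it touches.

```bash
python3 -m handwheel '[[0,0,0.12,0,0,0],[0,0,0.1,0,0,0],[0,0,0,0,0,0]]' && python3 -m handwheel '[[0,0,0.07,0,0,0],[0,0,0,0,0,0],[0,0,0,0,0,0]]' && python3 -m handwheel '[[0,0,0.07,0,0,0],[0,0,0,0,0,0],[0,0,0,0,0,0]]'
```

```text
clock: 10.68
position: [0.4573, 0.0417, 0.0755]
ee_rot: [3.138, 0.143, -0.0]
force: [-0.2, 0.6, -2.5]
width: 0.695
gripper_force: 24.9
clock: 10.93
position: [0.4573, 0.0418, 0.0743]
ee_rot: [3.138, 0.143, -0.0]
force: [0.1, -0.1, -0.7]
width: 0.699
gripper_force: 24.9
clock: 11.18
position: [0.4578, 0.0423, 0.0733]
ee_rot: [-3.138, -0.143, -0.002]
force: [-1.6, 0.4, 4.4]
width: 0.699
gripper_force: 25.0
```

```bash
python3 -m handwheel '[[0,0,0.05,0,0,0],[0,0,0,0,0,0],[0,0,0,0,0,0]]' && python3 -m handwheel '[[0,0,0,0,0,0],[0,0,0,0,0,0],[0,0,0,0,0,0]]'
```

```text
clock: 11.43
position: [0.4583, 0.0427, 0.073]
ee_rot: [-3.138, -0.144, -0.003]
force: [-3.2, 3.1, 14.5]
width: 0.698
gripper_force: 25.0
clock: 11.68
position: [0.4583, 0.0428, 0.073]
ee_rot: [-3.138, -0.144, -0.003]
force: [-2.7, 2.8, 15.9]
width: 0.695
gripper_force: 25.0
```

```bash
python3 -m handwheel '[[0,0,0,0,0,0],[0,0,0,0,0,0],[0,0,0,0,0,0],[0,0,0,0,0,0],[0,0,0,0,0,0]]' 0.88 && python3 -m handwheel '[[0,0,-0.4,0,0,0],[0,0,-0.6,0,0,0],[0,0,-1,0,0,0],[0,0,-1,0,0,0],[0,0,-1,0,0,0],[0,0,-1,0,0,0],[0,0,-1,0,0,0],[0,0,0,0,0,0]]' && python3 -m handwheel '[[0,0,0,0,0,-1],[0,0,0,0,0,-1],[0,0,0,0,0,-1],[0,0,0,0,0,-1],[0,0,0,0,0,-1],[0,0,0,0,0,-1],[0,0,0,0,0,-1],[0,0,0,0,0,-1]]' && python3 -m handwheel '[[0,0,0,0,0,-1],[0,0,0,0,0,-1],[0,0,0,0,0,-1],[0,0,0,0,0,-1],[0,0,0,0,0,-1],[0,0,0,0,0,-1],[0,0,0,0,0,-1],[0,0,0,0,0,-1]]' && python3 -m handwheel '[[0,0,0,0,0,-1],[0,0,0,0,0,-1],[0,0,0,0,0,-1],[0,0,0,0,0,-1],[0,0,0,0,0,-1],[0,0,0,0,0,-1],[0,0,0,0,0,-0.5],[0,0,0,0,0,0]]' && python3 look.py stand 0.0 end_board
```

```text
clock: 12.1
position: [0.4572, 0.0417, 0.0717]
ee_rot: [3.138, 0.143, -0.001]
force: [-1.4, 0.0, 0.0]
width: 0.878
gripper_force: 0.0
clock: 12.77
position: [0.4593, 0.0424, 0.1959]
ee_rot: [-3.138, -0.143, -0.009]
force: [0.6, 0.6, 0.1]
width: 0.879
gripper_force: 0.0
clock: 13.43
position: [0.4571, 0.0418, 0.1918]
ee_rot: [-2.976, -1.008, 0.001]
force: [-0.5, 0.0, 0.5]
width: 0.878
gripper_force: 0.0
clock: 14.1
position: [0.4571, 0.0418, 0.1918]
ee_rot: [-2.582, -1.789, 0.001]
force: [-0.1, -0.0, 0.2]
width: 0.878
gripper_force: 0.0
clock: 14.77
position: [0.4571, 0.0417, 0.1918]
ee_rot: [-2.116, -2.322, 0.001]
force: [-0.1, 0.4, -0.7]
width: 0.882
gripper_force: 0.0
14.7667 [0.4571 0.0417 0.1918] [-2.1161 -2.3216  0.0006] [ 0.3667  0.2828 -0.6931  1.9647  0.2179  0.9687 -0.3388]
end_board 0.79 [251.  168.8] z 0.0 [0.4555 0.0431]
```

View pics/stand.png

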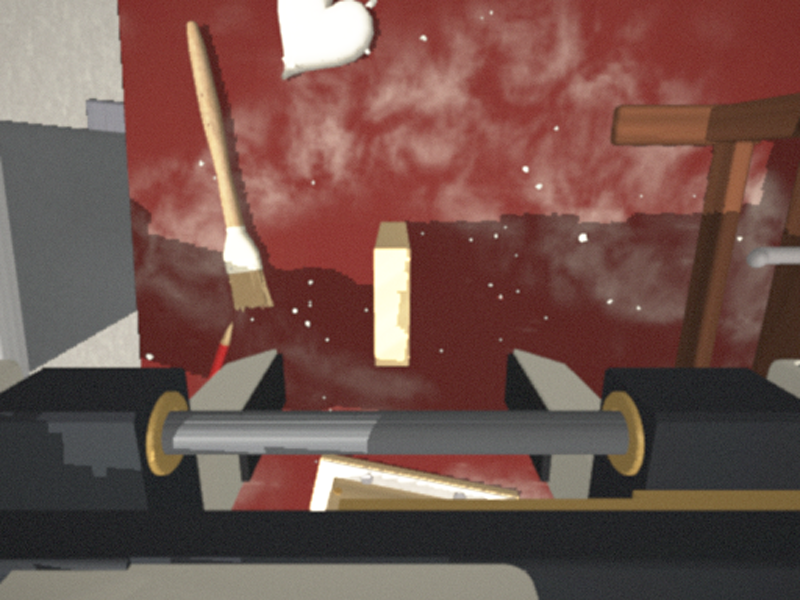

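The board stands free. Its top face spans columns 374–410 and rows 248–365, straight in the gripper's axes.

```bash
python3 - <<'E'
from h import *
import pickle
np.set_printoptions(precision=4,suppress=True)
b=pickle.load(open('stand.pkl','rb'))
C=np.array([onz(b,(np.array(p)+.5)*.64-.5,.112)[:2] for p in[(374,248),(410,248),(409,366),(375,366)]]);c=C.mean(0);print(C,c)
for i,j in((3,0),(2,1)): d=C[j]-C[i];print(np.linalg.norm(d),np.degrees(np.arctan2(-d[0],d[1])))
o=observe();M=rot(o['ee_rot']);print(M, M.T@np.r_[c-o['position'][:2],0])
E
```

```text
[[0.4438 0.0742]
 [0.462  0.0759]
 [0.468  0.0113]
 [0.4495 0.0096]] [0.4558 0.0428]
0.06489690501198114 5.030952798916007
0.06489495186425158 5.289050987729921
[[-0.0893  0.996  -0.0003]
 [ 0.996   0.0893 -0.    ]
 [-0.     -0.0003 -1.    ]] [ 0.0011 -0.0013  0.    ]
```

```bash
python3 -m handwheel '[[0.05,-0.06,1,0,0,0],[0,0,1,0,0,0],[0,0,1,0,0,0],[0,0,1,0,0,0],[0,0,1,0,0,0],[0,0,1,0,0,0],[0,0,0.5,0,0,0],[0,0,0.25,0,0,0]]' 0.6 && python3 -m handwheel '[[0,0,0,0,0,0],[0,0,0,0,0,0],[0,0,0,0,0,0]]' && python3 -m handwheel '[[0,0,0,0,0,0],[0,0,0,0,0,0],[0,0,0,0,0,0],[0,0,0,0,0,0],[0,0,0,0,0,0],[0,0,0,0,0,0],[0,0,0,0,0,0],[0,0,0,0,0,0]]' 0.05 20
```

```text
clock: 15.53
position: [0.4553, 0.0426, 0.0557]
ee_rot: [-2.118, -2.319, 0.003]
force: [0.3, 0.3, 0.8]
width: 0.6
gripper_force: 0.0
clock: 15.78
position: [0.4568, 0.0429, 0.0578]
ee_rot: [2.118, 2.319, 0.002]
force: [-0.6, -0.9, -0.4]
width: 0.597
gripper_force: 0.0
clock: 16.45
position: [0.4561, 0.0427, 0.0569]
ee_rot: [2.118, 2.32, -0.0]
force: [0.0, 0.2, 1.3]
width: 0.19
gripper_force: 20.0
```

```bash
python3 -m handwheel '[[0,0,-0.4,0,0,0],[0,0,-0.6,0,0,0],[0,0,-1,0,0,0],[0,0,-1,0,0,0],[0,0,-1,0,0,0],[0,0,-1,0,0,0],[0,0,-1,0,0,0],[0,0,-1,0,0,0]]' && python3 -m handwheel '[[0,0,-1,0,0,0.8],[0,0,0,0,0,0.8],[0,0,0,0,0,0.8],[0,0,0,0,0,0.75],[0,0,0,0,0,0],[-0.5,0.25,0,0,0,0],[-0.8,0.45,0,0,0,0],[-0.9,0.45,0,0,0,0]]' && python3 -m handwheel '[[-0.9,0.5,0,0,0,0],[-0.9,0.5,0,0,0,0],[-0.9,0.5,0,0,0,0],[-0.9,0.5,0,0,0,0],[-0.9,0.5,0,0,0,0],[-0.9,0.5,0,0,0,0],[-0.9,0.5,0,0,0,0],[-0.9,0.5,0,0,0,0]]' && python3 -m handwheel '[[-0.9,0.5,0,0,0,0],[-0.8,0.4,0,0,0,0],[-0.6,0.2,0,0,0,0],[-0.4,0.05,0,0,0,0],[0,0,0,0,0,0],[0,0,0,0,0,0],[0,0,0,0,0,0]]' && python3 look.py hov 0.012 seat casting_frame end_board
```

```text
clock: 17.12
position: [0.4556, 0.0429, 0.1983]
ee_rot: [-2.117, -2.32, 0.0]
force: [0.9, -0.9, -1.6]
width: 0.193
gripper_force: 20.0
clock: 17.78
position: [0.4734, -0.0044, 0.2171]
ee_rot: [2.356, 2.078, 0.0]
force: [-0.6, -0.3, -1.5]
width: 0.195
gripper_force: 20.0
clock: 18.45
position: [0.534, -0.159, 0.2168]
ee_rot: [-2.358, -2.075, 0.001]
force: [0.9, 0.1, -2.2]
width: 0.196
gripper_force: 20.0
clock: 19.03
position: [0.5497, -0.2122, 0.2171]
ee_rot: [-2.358, -2.075, -0.001]
force: [-0.4, 0.3, -0.4]
width: 0.194
gripper_force: 20.0
19.0333 [ 0.5497 -0.2122  0.2171] [-2.358  -2.0752 -0.0005] [ 0.6508  0.4417 -0.5284  1.6424  0.2408  1.1232 -0.0681]
seat 0.63 [248.1 164.5] z 0.012 [ 0.5453 -0.2073]
seat 0.57 [213.5 307.1] z 0.012 [ 0.4704 -0.4023]
casting_frame 0.58 [198.7 157.6] z 0.012 [ 0.4872 -0.1913]
end_board 0.58 [251.1 207.7] z 0.012 [ 0.5417 -0.2629]
```

View pics/hov.png

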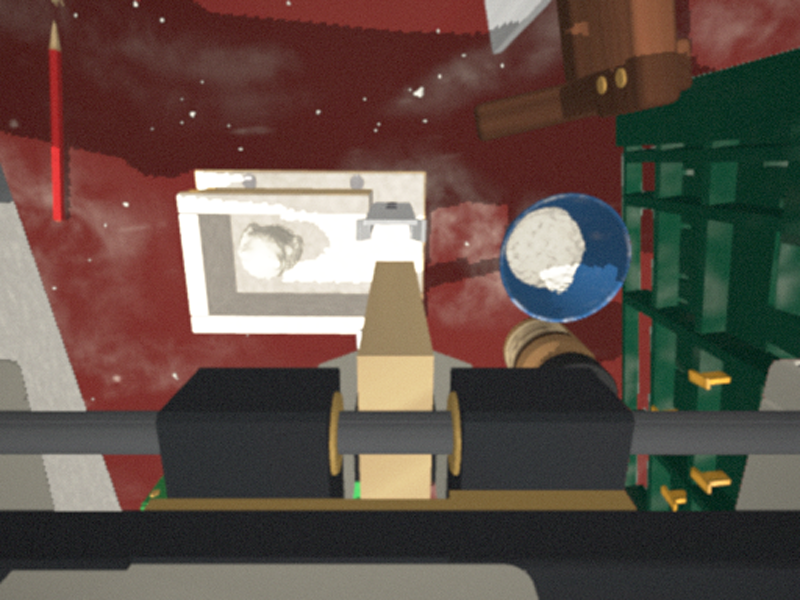

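The hover view shows the frame parallel to the board, with its near channel at about (391,220) and the board's near lower corner at (378–411,262). The remaining fitting will be done numerically.

```bash
python3 - <<'E'
from h import *
import pickle
b=pickle.load(open('hov.pkl','rb'));g=cv2.cvtColor(b['image'],cv2.COLOR_RGB2GRAY)
print('     ',*range(226,278,2))
for r in range(126,174):print(r,*g[r,226:278:2])
np.set_printoptions(precision=4,suppress=True)
print(b['position'],[(z,onz(b,(250.5,144),z)) for z in(.124,.16)])
E
```

```text
226 228 230 232 234 236 238 240 242 244 246 248 250 252 254 256 258 260 262 264 266 268 270 272 274 276
126 232 233 230 224 227 169 179 232 224 232 234 235 233 227 229 232 236 235 234 234 231 230 220 120 84 81
127 234 235 233 230 229 172 182 230 227 232 233 235 234 227 231 231 236 232 231 233 229 232 221 112 78 82
128 237 236 231 228 231 170 181 224 219 225 226 224 222 219 226 230 229 227 230 228 230 231 224 107 76 78
129 236 235 230 224 229 171 177 193 179 184 192 171 148 157 191 200 197 199 219 231 226 227 219 102 67 75
130 235 234 230 226 230 174 158 153 154 153 150 114 103 106 149 158 157 159 182 232 224 226 219 103 72 78
131 234 235 228 224 227 170 152 148 151 146 144 113 110 115 144 146 147 144 158 229 226 228 223 109 74 83
132 235 230 227 226 227 175 146 148 151 151 140 94 99 98 136 143 148 145 150 224 229 230 222 103 73 85
133 232 227 227 225 229 169 148 147 150 145 139 116 114 115 139 142 147 143 146 206 232 230 223 101 78 87
134 228 227 225 227 229 165 149 148 148 148 147 143 140 144 146 148 146 147 146 201 233 232 226 100 78 94
135 227 224 224 226 223 159 150 150 150 148 1
[... 3517 characters left out ...]
31 133 134 134 132 134 135 134 135 175 255 255 244 57 67 85
169 255 255 255 255 255 255 255 183 134 131 136 135 134 135 137 133 134 137 135 159 255 255 243 60 78 80
170 255 255 255 255 255 255 255 167 133 137 138 135 136 137 135 133 133 135 136 148 255 255 241 56 68 59
171 255 255 255 255 255 255 255 148 134 134 139 137 137 139 136 136 136 137 135 143 255 255 241 53 57 51
172 255 255 255 255 255 255 255 135 138 137 138 137 136 137 135 136 134 130 136 138 254 255 236 45 51 49
173 255 255 255 255 255 255 255 131 131 136 139 137 135 139 135 135 134 135 137 140 246 255 206 45 51 50
[ 0.5597 -0.1371  0.3748] [(0.124, array([ 0.5539, -0.1689,  0.124 ])), (0.16, array([ 0.5548, -0.1643,  0.16  ]))]
```

```bash
python3 - <<'E'
from h import *
import pickle
np.set_printoptions(precision=4,suppress=True)
b=pickle.load(open('hov.pkl','rb'));o=observe();M=rot(o['ee_rot'])
loc=lambda px,z:(M.T@(onz(b,px,z)-o['position']))[:2]
for n,px,z in(('web in',(250.3,143.4),.124),('web out',(250.3,139.7),.124),('tip',(250.3,152.7),.124),('gl',(238.3,146),.124),('gr',(262.2,146),.124),('ol',(227.5,146),.124),('or',(273,146),.124),('board edge',(252,166.8),.160),('bl',(240.6,168),.16),('br',(263.6,168),.16)):print(n,loc(px,z)*1000)
B=M@np.r_[loc((250.3,143.4),.124)-[.034,0],0]+o['position'];print('seat',B)
# wall lines: yaw check
g=cv2.cvtColor(b['image'],cv2.COLOR_RGB2GRAY)
for c in(130,150,180,200,225,260):
    print(c,[ (r,int(g[r,c])) for r in range(104,128,1) if abs(int(g[r+1,c])-int(g[r-1,c]))>40], [r for r in range(195,225) if abs(int(g[r+1,c])-int(g[r-1,c]))>60])
E
```

```text
web in [44.2911 -1.8038]
web out [47.3148 -1.7957]
tip [36.5995 -1.8243]
gl [ 42.1607 -11.7169]
gr [42.1474  8.0152]
ol [ 42.1667 -20.6336]
or [42.1414 16.9316]
board edge [32.0611 -0.3541]
bl [31.1855 -8.5825]
br [31.1745  8.0166]
seat [ 0.5495 -0.2021  0.2171]
130 [(107, 56), (108, 108), (109, 192), (110, 240), (120, 255), (121, 209), (122, 137), (123, 166), (124, 190), (125, 223)] [212, 213, 214]
150 [(107, 50), (108, 99), (109, 170), (110, 194), (111, 241), (119, 222), (120, 170), (123, 157), (124, 185)] [201, 202, 212, 213, 214]
180 [(108, 84), (109, 147), (110, 185), (120, 189), (121, 145), (123, 146), (124, 178), (125, 214)] [201, 202, 212, 213, 214]
200 [(108, 76), (109, 132), (110, 180), (111, 212), (120, 203), (121, 149), (123, 139), (124, 176), (125, 213)] [202, 213, 214]
225 [(108, 84), (109, 131), (110, 183), (123, 142), (124, 176), (125, 210)] [202, 213, 214]
260 [(108, 80), (109, 122), (110, 184), (111, 213)] []
```

```bash
python3 -m handwheel '[[0.54,-0.07,0,0,0,0.1],[0,0,0.5,0,0,0],[0,0,0.5,0,0,0],[0,0,0.4,0,0,0],[0,0,0,0,0,0],[0,0,0,0,0,0],[0,0,0,0,0,0],[0,0,0,0,0,0]]' && python3 look.py hov2 0.012 && python3 - <<'E'
from h import *
import pickle
b=pickle.load(open('hov2.pkl','rb'));g=cv2.cvtColor(b['image'],cv2.COLOR_RGB2GRAY)
print('    ',*range(220,284,2))
for r in range(138,186):print(r,*g[r,220:284:2])
E
```

```text
clock: 19.9
position: [0.5502, -0.2027, 0.1892]
ee_rot: [2.367, 2.065, 0.0]
force: [-0.4, 0.1, -1.1]
width: 0.195
gripper_force: 20.0
19.9 [ 0.5502 -0.2027  0.1892] [2.3671 2.0649 0.0005] [ 0.631   0.4615 -0.5221  1.6862  0.2572  1.0622 -0.1082]
     220 222 224 226 228 230 232 234 236 238 240 242 244 246 248 250 252 254 256 258 260 262 264 266 268 270 272 274 276 278 280 282
138 205 207 210 211 207 201 203 182 158 226 227 228 231 231 232 231 227 229 233 234 233 231 228 230 229 229 204 102 76 79 77 79
139 227 225 226 230 226 222 221 204 158 240 218 220 223 224 224 221 219 223 226 228 224 224 229 226 226 226 202 93 68 78 81 74
140 231 230 233 234 231 226 226 214 159 206 178 183 180 180 161 150 155 177 181 181 180 183 227 225 226 225 199 92 69 74 77 75
141 229 229 235 234 230 226 225 214 158 160 155 150 151 144 97 93 97 133 151 149 146 151 222 226 223 224 202 92 65 78 81 75
142 231 230 233 236 230 224 225 213 156 146 144 148 145 143 121 116 116 140 147 140 146 145 208 229 225 227 199 95 77 82 85 79
143 230 230 236 235 229 225 225 214 152 145 149 148 147 144 132 133 127 139 147 148 144 
[... 4766 characters left out ...]
39 133 134 132 132 135 134 132 136 143 255 255 243 59 65 85 81 75
181 255 255 255 255 255 255 255 255 255 154 130 135 135 136 133 140 137 135 136 133 132 136 137 141 255 255 247 57 77 85 64 57
182 255 255 255 255 255 255 255 255 255 138 133 135 132 131 137 135 134 137 133 134 137 134 135 134 254 255 247 59 71 73 59 54
183 255 255 255 255 255 255 255 255 255 134 131 132 135 136 136 134 133 136 134 135 132 135 136 137 250 255 244 55 63 56 51 49
184 255 255 255 255 255 255 255 255 255 126 131 133 136 134 138 134 134 138 133 135 137 134 137 136 239 255 231 51 51 54 50 48
185 255 255 255 255 255 255 255 255 254 130 132 133 131 135 137 133 137 134 133 133 134 135 136 135 223 255 217 50 53 56 50 52
```

```bash
cat > rel.py <<'E'
from h import *
import pickle,sys
np.set_printoptions(precision=1,suppress=True)
b=pickle.load(open(sys.argv[1],'rb'));o=observe();M=rot(o['ee_rot']);zb=o['position'][2]-.057
loc=lambda px,z:(M.T@(onz(b,px,z)-o['position']))[:2]*1000
for a in sys.argv[2:]:
    n,c,r=a.split(',')
    print(n,loc((float(c),float(r)),zb if n[0]=='b' else .124))
E
python3 rel.py hov2.pkl web,250,160.7 webout,250,157 tip,250,170.9 gl,237.5,162 gr,263.2,162 ol,225.3,162 or,275.3,162 b,252.4,166.8 bl,240.3,168 br,264.7,168
```

```text
web [34.6 -1.6]
webout [37.4 -1.6]
tip [26.9 -1.6]
gl [ 33.6 -10.9]
gr [33.6  8.3]
ol [ 33.7 -20. ]
or [33.6 17.3]
b [31.7  0.2]
bl [30.8 -8.5]
br [30.8  9.1]
```

```bash
python3 -m handwheel '[[0.05,-0.085,0,0,0,0],[0,0,0,0,0,0],[0,0,0,0,0,0],[0,0,0.2,0,0,0],[0,0,0.2,0,0,0],[0,0,0,0,0,0],[0,0,0,0,0,0],[0,0,0,0,0,0]]' && python3 -m handwheel '[[0,0,0.15,0,0,0],[0,0,0.15,0,0,0],[0,0,0,0,0,0],[0,0,0,0,0,0],[0,0,0,0,0,0]]' && python3 look.py hov3 0.012 && python3 - <<'E'
from h import *
import pickle
b=pickle.load(open('hov3.pkl','rb'));g=cv2.cvtColor(b['image'],cv2.COLOR_RGB2GRAY)
print('    ',*range(220,284,2))
for r in range(158,190):print(r,*g[r,220:284:2])
E
```

```text
clock: 20.62
position: [0.5484, -0.2013, 0.1808]
ee_rot: [-2.367, -2.065, 0.0]
force: [-0.6, -0.8, -2.1]
width: 0.192
gripper_force: 20.0
clock: 21.03
position: [0.5484, -0.2014, 0.1749]
ee_rot: [-2.367, -2.065, 0.0]
force: [0.7, 0.6, -1.2]
width: 0.197
gripper_force: 20.0
21.0333 [ 0.5484 -0.2014  0.1749] [-2.3672 -2.0653  0.    ] [ 0.6275  0.4723 -0.5188  1.7083  0.266   1.0317 -0.1179]
     220 222 224 226 228 230 232 234 236 238 240 242 244 246 248 250 252 254 256 258 260 262 264 266 268 270 272 274 276 278 280 282
158 255 255 255 255 255 255 255 255 144 148 148 144 146 145 143 146 141 144 144 140 144 146 143 145 141 195 255 255 168 89 104 128
159 255 255 255 255 255 255 255 241 141 144 145 147 143 143 143 146 146 143 142 143 143 139 142 142 143 177 255 255 167 95 103 125
160 255 255 255 255 255 255 255 211 143 146 147 142 146 145 143 141 142 145 146 144 143 142 142 143 142 157 255 254 157 92 101 120
161 255 255 255 255 255 255 245 160 142 142 140 142 140 138 140 142 141 142 146 140 139 141 141 137 143 141 222 232 136 99 102 114
162 255 255 255 255 246 217 186 156 157 159 156 155
[... 2899 characters left out ...]
4 137 130 134 133 135 138 134 241 255 255 249 131 56 72 89
185 255 255 255 255 255 255 255 255 254 122 132 131 135 138 136 134 136 134 134 132 133 135 136 131 225 255 255 248 123 57 77 80
186 255 255 255 255 255 255 255 255 239 133 132 134 132 137 133 135 132 134 137 135 135 135 137 132 203 255 255 245 104 59 76 70
187 255 255 255 255 255 255 255 255 226 129 134 135 136 134 132 139 135 135 133 133 133 136 136 130 182 255 255 243 96 52 56 58
188 255 255 255 255 255 255 255 255 214 133 131 133 135 135 133 133 135 133 136 134 131 135 134 137 174 255 255 241 94 50 52 50
189 255 255 255 255 255 255 255 255 195 132 133 134 134 137 134 135 136 134 134 132 135 136 136 132 156 255 255 240 86 47 50 54
```

```bash
python3 -m handwheel '[[0,0.015,0.1,0,0,0],[0,0,0.2,0,0,0],[0,0,0.2,0,0,0],[0,0,0.2,0,0,0],[0,0,0,0,0,0]]' && python3 -m handwheel '[[0,0,0.2,0,0,0],[0,0,0.2,0,0,0],[0,0,0,0,0,0],[0,0,0,0,0,0]]'
```

```text
clock: 21.5
position: [0.548, -0.2013, 0.1598]
ee_rot: [-2.366, -2.065, 0.001]
force: [0.7, 0.5, -0.6]
width: 0.195
gripper_force: 20.0
clock: 21.83
position: [0.5485, -0.2014, 0.1526]
ee_rot: [-2.367, -2.065, 0.0]
force: [-0.2, -0.4, -1.0]
width: 0.196
gripper_force: 20.0
```

```bash
python3 -m handwheel '[[0,0,0.25,0,0,0],[0,0,0.25,0,0,0],[0,0,0.25,0,0,0],[0,0,0.25,0,0,0],[0,0,0,0,0,0]]' && python3 -m handwheel '[[0,0,0.25,0,0,0],[0,0,0.25,0,0,0],[0,0,0.25,0,0,0],[0,0,0.25,0,0,0],[0,0,0,0,0,0]]' && python3 -m handwheel '[[0,0,0.25,0,0,0],[0,0,0.25,0,0,0],[0,0,0.25,0,0,0],[0,0,0.2,0,0,0],[0,0,0,0,0,0],[0,0,0,0,0,0]]'
```

```text
clock: 22.25
position: [0.5479, -0.2013, 0.1316]
ee_rot: [-2.366, -2.064, 0.002]
force: [-1.1, 0.1, -0.9]
width: 0.197
gripper_force: 20.0
clock: 22.67
position: [0.548, -0.2013, 0.1117]
ee_rot: [-2.366, -2.064, 0.001]
force: [-0.4, -0.9, -1.1]
width: 0.197
gripper_force: 20.0
clock: 23.17
position: [0.5485, -0.2013, 0.0936]
ee_rot: [-2.367, -2.065, 0.001]
force: [-0.3, -0.9, -1.7]
width: 0.194
gripper_force: 20.0
```

```bash
python3 -m handwheel '[[0,0,0.25,0,0,0],[0,0,0.25,0,0,0],[0,0,0.25,0,0,0],[0,0,0.2,0,0,0],[0,0,0,0,0,0],[0,0,0,0,0,0]]' && python3 -m handwheel '[[0,0,0.1,0,0,0],[0,0,0,0,0,0],[0,0,0,0,0,0],[0,0,0,0,0,0]]' && python3 -m handwheel '[[0,0,0.08,0,0,0],[0,0,0,0,0,0],[0,0,0,0,0,0]]'
```

```text
clock: 23.67
position: [0.5485, -0.2013, 0.0746]
ee_rot: [-2.367, -2.065, 0.001]
force: [0.2, -0.2, -1.6]
width: 0.196
gripper_force: 20.0
clock: 24.0
position: [0.5488, -0.2014, 0.0731]
ee_rot: [2.367, 2.065, 0.0]
force: [-0.3, -0.2, -1.4]
width: 0.198
gripper_force: 20.0
clock: 24.25
position: [0.5486, -0.2014, 0.0713]
ee_rot: [-2.367, -2.065, 0.0]
force: [0.8, -0.5, -0.9]
width: 0.193
gripper_force: 20.0
```

```bash
python3 -m handwheel '[[0,0,0.07,0,0,0],[0,0,0,0,0,0],[0,0,0,0,0,0]]' && python3 -m handwheel '[[0,0,0.07,0,0,0],[0,0,0,0,0,0],[0,0,0,0,0,0]]'
```

```text
clock: 24.5
position: [0.5486, -0.2014, 0.0698]
ee_rot: [-2.367, -2.065, 0.0]
force: [-0.4, 0.8, -1.5]
width: 0.2
gripper_force: 20.0
clock: 24.75
position: [0.5489, -0.2014, 0.0689]
ee_rot: [2.367, 2.065, 0.0]
force: [-1.5, 1.1, 4.6]
width: 0.192
gripper_force: 20.0
```

```bash
python3 -m handwheel '[[0,0,0.04,0,0,0],[0,0,0,0,0,0],[0,0,0,0,0,0]]' && python3 -m handwheel '[[0,0,0,0,0,0],[0,0,0,0,0,0],[0,0,0,0,0,0],[0,0,0,0,0,0],[0,0,0,0,0,0]]' 0.45 && python3 -m handwheel '[[0,0,-0.4,0,0,0],[0,0,-0.6,0,0,0],[0,0,-1,0,0,0],[0,0,-1,0,0,0],[0,0,-1,0,0,0],[0,0,-1,0,0,0],[0,0,-1,0,0,0],[0,0,-1,0,0,0]]' && python3 -m handwheel '[[0,0,-1,0,0,0],[0,0,-1,0,0,0],[0,0,-1,0,0,0],[0,0,-1,0,0,0],[0,0,0,0,0,0],[0,0,0,0,0,0]]' && python3 look.py fin 0.012 end_board seat owl && python3 - <<'E'
from h import *
for c in('side','top'):
    im=get_image(c)
    for l,z in(('end_board',.012),('seat',.012),('owl',.012)):
        for k in place_of(l,c)[:2]:
            px=np.array(k['point'])*[512,384];print(c,l,round(k['score'],2),px.round(1),onz(im,px,z)[:2].round(4))
b=get_image('wrist')
# expected corners of seated board's top (z .124)
o=observe();M=rot(o['ee_rot']);c=np.array([.5487,-.2014,.124])
for s in((32,-9),(32,9),(-32,9),(-32,-9)):print(proj(b,c+M[:,0]*s[0]/1e3+M[:,1]*s[1]/1e3).round(1))
t=trace('end_board','wrist')
for k in t[:2]:
    ys,xs=np.where(k['region']);print(k['score'],xs.min(),xs.max(),ys.min(),ys.max())
E
```

```text
clock: 25.0
position: [0.549, -0.2015, 0.0689]
ee_rot: [2.366, 2.065, 0.0]
force: [-4.3, 1.3, 13.3]
width: 0.192
gripper_force: 20.0
clock: 25.42
position: [0.5486, -0.2014, 0.0675]
ee_rot: [-2.367, -2.065, 0.0]
force: [0.0, -0.4, 0.3]
width: 0.445
gripper_force: 0.0
clock: 26.08
position: [0.5488, -0.2012, 0.2102]
ee_rot: [2.366, 2.065, 0.001]
force: [-0.7, -0.1, 0.1]
width: 0.453
gripper_force: 0.0
clock: 26.58
position: [0.5493, -0.2012, 0.29]
ee_rot: [2.365, 2.064, 0.003]
force: [-0.5, -0.3, -0.5]
width: 0.448
gripper_force: 0.0
26.5833 [ 0.5493 -0.2012  0.29  ] [2.3647 2.0638 0.0028] [ 0.6464  0.3795 -0.5424  1.5477  0.2024  1.2672 -0.0602]
end_board 0.79 [253.5 156.6] z 0.012 [ 0.5522 -0.2004]
seat 0.73 [248.7 160.9] z 0.012 [ 0.5444 -0.2057]
seat 0.61 [222.3 284.4] z 0.012 [ 0.4728 -0.4033]
owl 0.85 [189.8 156.8] z 0.012 [ 0.4608 -0.1881]
side end_board 0.54 [191.6 187.1] [ 0.5496 -0.2027]
side seat 0.63 [189.7 184.2] [ 0.5422 -0.2135]
side seat 0.62 [150.9 147.6] [ 0.4625 -0.4056]
side owl 0.62 [208.5 166.8] [ 0.4574 -0.1879]
top end_board 0.63 [302.4 192. ] [ 0.5462 -0.1916]
top seat 0.6 [303.4 193.2] [ 0.5414 -0.1956]
top owl 0.63 [303.3 214.1] [ 0.4577 -0.1928]
[243.8 146.2]
[260.8 146.2]
[260.4 203.6]
[244.3 203.6]
0.67 245 261 146 203
```

```bash
python3 -c "from cell import *;print(sign_off())"
```

```text
the job is handed in; nothing more can be done
None
```

The end board stood free on the tabletop, was regrasped by its faces and lowered until it rested on the frame's base. It was then released, and the job was handed in at about 27 s; `sign_off` gave no verdict, but the last pictures show the board's top where it should be and the owl in place to about 2 mm.

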